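Tip salvaged capacitors out of a pouring tray into the parts tin and cover it

ROBOT

A 6-joint arm with a two-finger parallel gripper is mounted at the origin on the work surface. World frame = base frame: x ahead of the robot, y to its left, z up, the work surface at z = 0. Lengths are in m, angles in rad, forces in N, time in s.
With the tool pointing down it reaches from about 0.25 to 0.775 m from the base axis. Payload 4 kg.
Tool frame: the origin (TCP) lies midway between the tips of the shut fingers; the grasp point (between the pads) lies grip_point_offset behind it (grip_point_offset is the distance from the TCP to the grasp point, in m); z points along the fingers, y is the line along which they close (so a half turn about z gives the same grasp; the last joint's range is limited). The gripper opens to 94 mm and grips with 3 to 60 N. Pads are 16 mm wide; open, the fingers measure 119 mm over their backs; the gripper's body (75 mm by 177 mm) begins 78 mm behind the grasp point.
Start: joints at [-1.391, 0.087, 1.371, -0, 1.684, -0.103], TCP at [0.153, -0.528, 0.206] pointing down, gripper open.
Joint ranges: [-3.1, 3.1], [-0.76, 2.03], [0.27, 2.55], [-1.08, 4.22], [0.17, 2.65], [-2.57, 2.57]. Speed limits (rad/s): [2.79, 2.79, 3.14, 3.14, 3.14, 3.14].

INTERFACE

Orientations are given as [roll, pitch, yaw] about the fixed x, y, z axes, in that order (R = Rz(yaw) Ry(pitch) Rx(roll)).
In Python, from bench import * gives the robot as it stands. The module is installed in compiled form; this text tells all that it offers.
- The arm moves only by the tool apply_moves, never from a script. Its argument "commands" is a list of rows, each a list of 7 numbers: the turn, a rotation vector about the world's x, y, z in rad, then the shift along the world's x, y, z in m, then the opening in per cent of the stroke, from 0 (shut) to 100 (fully open). In form: [[ax, ay, az, x, y, z, jaw], ...]. A call has exactly 5 rows; each row is the pose to reach, as a shift and turn from the pose commanded when the call began; what a row does not reach only later rows make up. A row lasts 1/10 s, in which the tool goes at most 50 mm and 8.59 degrees, less where a joint would pass 70% of its speed; a pose out of reach is approached as far as the arm can. A call with a gripper value outside its range is refused whole. The fingers move at their own pace and stop on an object; the grip force is fixed at half the most. Time passes only in rows, so rows that repeat a pose let the fingers close, or fill a call up. It gives the time, the measured TCP pose, the force, the opening and the grip force at its end, in the units of the state.
- get_obs(): the state, without advancing time (a new reading comes with each control period).
- snapshot(name): name is "side" or "top" or "wrist"; returns a dict with "pixels" (400x640x3 uint8, red, green, blue), "vertical_fov" (degrees; the focal length in pixels is half the picture's height over the tangent of half this angle, whatever the lens; pixels are square), "cx", "cy" (the principal point, pixels), "rvec" (rotation vector, rad) and "tvec" (3), from world to camera coordinates, as OpenCV has them. Camera axes: x right, y down, z forward; pixel columns grow to the right and rows downward; lengths in m; the calibration is good to about 2 mm. The wrist camera is an equidistant fisheye: a pixel r from the principal point sees the ray r / f radians off the axis. A picture is of the moment at which its call begins. There is no depth.
- close_job(): hands the job in; it is judged then, once.
Trained networks look in the newest picture that a camera, given by its name, has taken for a name from the list of things; names that differ only in an ending like _2 or _b are one class to them, and where a whole thing is asked for, a point or a joint stands for the part that bears it (a point fixed in the world has none). Each returns a list of dicts, best first, with "score" (0 to 1); they miss things now and then, are a little off and sometimes report something else, mostly with a low value. They report only what shows in the picture. A call takes as long as a camera call.
- masks_of(camera, query): "mask" (400x640 bool, what is visible of it) and "extent" ([left, top, right, bottom] in pixels, round what is visible of it).
- place_of(camera, query): "pixel" ([column, row] in pixels: a listed point, or the origin of a listed thing).
The state is a dict: "time": time; "joint_positions": joint angles; "qvel": joint speeds; "joint_torque": joint torques, N m; "tool_pos": TCP position; "ee_rot": TCP orientation; "wrist_force": force on the tool from outside, world axes, zero at the start; "wrist_torque": the same for the moment, N m; "width": finger opening in m; "finger_force": force on a finger pad.
Only numpy, scipy, OpenCV 4.12 (cv2) and the standard library are available. Lean on these libraries where they do the work, as an engineer would, in place of code of your own. Each camera call takes 0.05 s, during which the arm holds its last target. There are 200 camera calls.

TASK

Take the pouring tray from its rubber pad, carry it level to the parts tin, tip it nose-down over the tin to about 40 degrees and hold it there until all three capacitors have rolled in. Bring the tray back level before setting it down upright, wholly on its pad, then put the lid on the tin so it sits fully home. Never tip the tray past 60 degrees, and do not disturb the solder reel, the screwdriver or the pedal box.

Things in the scene. Friction and masses are not known exactly. Their poses are not given: they have to be found in the camera images.
- tray: Aluminium pouring tray, 110 long (its x) x 50 wide (y) x 30 mm high, walls 3, floor 4 mm; open on top and at its nose (-x), wall at its tail (+x). The last 35 mm of floor ramp up to 13 mm at the nose, keeping the contents in within about 10 degrees of level. 150 g. Grip across its width by the long walls near mid-length. Origin: centre of underside; z up when level.
- tray_nose (a point): Point on the tray at the pouring edge: top of the ramp at the middle of the nose, 55 mm towards -x and 13 mm above the tray's origin.
- tray_tail (a point): Point at the middle of the tray's tail end, 55 mm towards +x and 13 mm above the tray's origin.
- cap0: Black capacitor with aluminium ends, a 20 mm diameter x 40 mm long cylinder, 20 g, lying across the tray and free to roll. Origin: its centre; its y is the cylinder axis.
- cap1: Second capacitor, the same as cap0.
- cap2: Third capacitor, the same as cap0.
- pad: Thin black rubber pad fixed to the bench, 180 (its x) x 110 (its y) x 3 mm thick; the tray starts on it. Origin: centre of its underside on the bench; its top is 3 mm higher.
- tin: Round open steel parts tin fixed to the bench, 124 mm outer and 118 mm inner diameter, 65 mm high, floor 4 mm thick. Origin: centre of its underside.
- tin_rim (a point): Centre of the tin's mouth, level with the rim, 65 mm above the bench.
- lid: Round steel lid, loose, knob up, 120 g: tapered plug below (92 mm wide at its bottom, 106 at its top, 8 high), a 132 mm disc 4 mm thick, then an upright black knob 22 mm wide, 12 to 42 mm above the underside. Home, the plug is in the tin and the disc lies on the rim. Origin: centre of the plug's underside; home it is 57 mm above the tin's origin.
- lid_knob (a point): Point on the lid's axis inside the knob, 34 mm above the lid's underside: where to grip.
- reel: White solder reel standing on end, 56 mm diameter x 40 mm high; leave alone. Origin: centre of its underside.
- driver: Screwdriver with a black handle, 170 mm long, lying on the bench; leave alone. Its x points from handle to tip. Origin: underside, at its middle.
- pedal: Grey effects-pedal box 62 x 112 x 34 mm with two small knobs and a foot switch on top; leave alone. Origin: centre of its underside.

How it is judged:
On the way, in this order (a step that is already met when the one before it is completed fails the run):
1. the tray is lifted off its pad, level, with the capacitors in it (z of tray in the frame of pad above 0.03 m and angle between tray's own z axis and vertical below 0.2 rad and distance between each of cap0, cap1, cap2 and tray below 0.065 m), for 0.1 s.
2. the tray is tipped 30 to 50 degrees over the tin and all three capacitors are in the tin (angle between tray's own z axis and vertical between 0.524 and 0.873 rad and horizontal distance between tray_nose and tin below 0.075 m and horizontal distance between each of cap0, cap1, cap2 and tin below 0.056 m and z of cap0 in the frame of tin between 0.004 and 0.06 m and z of cap1 in the frame of tin between 0.004 and 0.06 m and z of cap2 in the frame of tin between 0.004 and 0.06 m), for 0.3 s.
3. the tray is held level again (within 8 degrees), clear of its pad (angle between tray's own z axis and vertical below 0.14 rad and height (world z) of tray above 0.013 m), for 0.1 s.
4. the tray stands level and released, wholly on its pad (x of tray_nose in the frame of pad between -0.092 and 0.092 m and y of tray_nose in the frame of pad between -0.045 and 0.045 m and x of tray_tail in the frame of pad between -0.092 and 0.092 m and y of tray_tail in the frame of pad between -0.045 and 0.045 m and z of tray in the frame of pad below 0.009 m and angle between tray's own z axis and vertical below 0.07 rad and contact force between the fingers and tray below 0.1 N), for 0.2 s.
5. the lid is home on the tin (horizontal distance between lid and tin below 0.011 m and z of lid in the frame of tin between 0.053 and 0.061 m and angle between lid's own z axis and vertical below 0.06 rad), for 0.2 s.
At the end, for the whole second after the job is handed in: All three capacitors lie in the tin; the tray stands released on its pad, level within 4 degrees, its ends inside the pad (nose and tail within 92 mm in pad x, 45 mm in y); the lid is released at rest on the tin, within 11 mm of its axis and 4 mm of home height, level within 3.4 degrees (all of step 4 and all of step 5 and horizontal distance between each of cap0, cap1, cap2 and tin below 0.056 m and z of cap0 in the frame of tin between 0.004 and 0.06 m and z of cap1 in the frame of tin between 0.004 and 0.06 m and z of cap2 in the frame of tin between 0.004 and 0.06 m and contact force between the fingers and lid below 0.1 N and linear speed of each of tray, lid below 0.02 m/s); the robot touches nothing.
It fails at once if the tray is tipped past 60 degrees (angle between tray's own z axis and vertical above 1.047 rad).
It fails at once if the reel is moved more than 25 mm (distance of reel from where it was at the start of the episode above 0.025 m).
It fails at once if the screwdriver is moved more than 25 mm (distance of driver from where it was at the start of the episode above 0.025 m).
It fails at once if the pedal box is moved more than 25 mm (distance of pedal from where it was at the start of the episode above 0.025 m).
It also fails if it takes over 67 s, if anything falls off the work surface, if the arm or the gripper's body presses on something with over 40 N, if the wrist force passes 120 N, or if a joint passes its speed limit or range.

## Working session

There is one attempt and no reset: what is moved stays moved. The work goes in short steps, Python scripts to look and compute and a tool call to move; the robot and the scene stay as the last step left them, time stands still between calls to the robot, and variables do not carry over. Pictures are saved under pics/ and viewed, at most 10 in all, crops included, and the job is handed in when it is done.

Besides the shell and the picture viewer there is one more tool, called after "Call:" by a JSON object that holds its "name" and its "arguments", one argument or row to a line. apply_moves: Moves the arm, as the interface text tells. Its arguments: {"type":"object","properties":{"commands":{"type":"array"}},"required":["commands"]}

```bash
mkdir -p pics; cat > h.py <<'E'
from bench import *
import numpy as np, cv2
def shot(n,save=None):
    s=snapshot(n)
    if save: cv2.imwrite(save,s["pixels"][:,:,::-1])
    return s
def ray(s,px):
    R=cv2.Rodrigues(np.array(s["rvec"],float))[0];t=np.array(s["tvec"],float).ravel()
    f=200/np.tan(np.radians(s["vertical_fov"])/2)
    u=(np.array(px,float)-[s["cx"],s["cy"]])
    if s.get("fish"):
        r=np.hypot(*u);a=r/f;d=np.array([*(u/max(r,1e-9)*np.sin(a)),np.cos(a)])
    else: d=np.array([*(u/f),1])
    return -R.T@t,R.T@d
def at_z(s,px,z):
    o,d=ray(s,px);return o+d*(z-o[2])/d[2]
def proj(s,P):
    R=cv2.Rodrigues(np.array(s["rvec"],float))[0];t=np.array(s["tvec"],float).ravel()
    f=200/np.tan(np.radians(s["vertical_fov"])/2)
    c=np.atleast_2d(P)@R.T+t
    return c[:,:2]/c[:,2:]*f+[s["cx"],s["cy"]]
E
python3 - <<'E'
from h import *
np.set_printoptions(precision=4,suppress=True)
print(get_obs())
zz=dict(tray=0.003,tray_nose=.016,tray_tail=.016,cap0=.017,pad=0,tin=0,tin_rim=.065,lid=0,lid_knob=.034,reel=0,driver=0,pedal=0)
for c in("top","side"):
    s=shot(c,f"pics/{c}0.png")
    print(c,s["vertical_fov"],s["cx"],s["cy"],s["rvec"],s["tvec"])
    for n,z in zz.items():
        for r in place_of(c,n)[:3 if n=="cap0" else 1]: print(n,round(r["score"],2),np.round(r["pixel"],1),at_z(s,r["pixel"],z))
E
```

```text
{'time': 0.0, 'joint_positions': array([-1.3911,  0.088 ,  1.3722, -0.    ,  1.6836, -0.1031]), 'qvel': array([-0.0004,  0.0015,  0.0012,  0.0001,  0.0007, -0.0002]), 'joint_torque': array([  0.    , -34.0185, -30.2425,   0.0717,   0.0332,  -0.0002]), 'tool_pos': array([ 0.1534, -0.5276,  0.2043]), 'ee_rot': array([-3.1394, -0.0002,  0.2827]), 'wrist_force': array([-0.6399,  0.1119, -0.9933]), 'wrist_torque': array([-0.063 ,  0.0238,  0.0224]), 'finger_force': 0.0, 'width': 0.0940577864441755}
top 53.434655836861786 318.22585821410075 199.4444063875269 [ 2.1175 -2.1221  0.2206] [0.0109 0.5618 1.0033]
tray 0.84 [223.  228.8] [0.4904 0.2721 0.003 ]
tray_nose 0.82 [212.9 247.6] [0.4378 0.294  0.016 ]
tray_tail 0.6 [358.4 143.9] [ 0.7315 -0.1057  0.016 ]
cap0 0.69 [220.4 234.2] [0.4739 0.2752 0.017 ]
cap0 0.49 [225.6 219.1] [0.5153 0.2629 0.017 ]
cap0 0.47 [220.6 210.5] [0.5392 0.2776 0.017 ]
pad 0.67 [219.9 227. ] [0.4958 0.2815 0.    ]
tin 0.65 [431.2 226.4] [ 0.4964 -0.3045  0.    ]
tin_rim 0.97 [437.1 221. ] [ 0.502  -0.3016  0.065 ]
lid 0.86 [315.  223.8] [0.5043 0.0184 0.    ]
lid_
[... 282 characters left out ...]
5333 0.165  0.8468]
tray 0.77 [310.7 313.8] [0.4858 0.2841 0.003 ]
tray_nose 0.71 [334.5 323.7] [0.4344 0.2962 0.016 ]
tray_tail 0.8 [287.6 293.2] [0.5413 0.2649 0.016 ]
cap0 0.73 [304.2 298.4] [0.5064 0.2654 0.017 ]
cap0 0.5 [310.9 306.8] [0.4875 0.2784 0.017 ]
cap0 0.44 [293.1 291.4] [0.5327 0.258  0.017 ]
pad 0.7 [310.4 306.3] [0.4933 0.2669 0.    ]
tin 0.68 [381.  149.7] [ 0.4981 -0.3115  0.    ]
tin_rim 0.92 [382.5 132.9] [ 0.4972 -0.2984  0.065 ]
lid 0.86 [345.4 221.6] [0.5025 0.0181 0.    ]
lid_knob 0.76 [347.9 210.3] [0.4991 0.0143 0.034 ]
reel 0.58 [242.3 233.3] [0.7121 0.1389 0.    ]
driver 0.91 [278.8 173.6] [ 0.7303 -0.0977  0.    ]
pedal 0.78 [184.5 292.4] [0.7392 0.3247 0.    ]
```

```bash
python3 - <<'E'
from h import *
np.set_printoptions(precision=4,suppress=True)
s=shot("top")
im=s["pixels"].copy()
for n,z in(("tray",.033),("pad",.003),("tin_rim",.065),("lid",.012)):
    m=masks_of("top",n)[0]; k=m["mask"].astype(np.uint8)
    c=max(cv2.findContours(k,0,2)[0],key=cv2.contourArea)[:,0]
    P=np.array([at_z(s,p,z)[:2] for p in c])*1000
    if n in("tray","pad"):
        r=cv2.minAreaRect(P.astype(np.float32));print(n,m["score"],r)
    else: print(n,m["score"],cv2.minEnclosingCircle(P.astype(np.float32)),cv2.fitEllipse(P.astype(np.float32)))
a=cv2.resize(im[120:290,170:500],None,fx=2.4,fy=2.4,interpolation=cv2.INTER_CUBIC)
b=cv2.imread("pics/side0.png")
cv2.imwrite("pics/a.png",a[:,:,::-1])
E
```

```text
tray 0.8 ((491.236083984375, 273.4935607910156), (59.45955276489258, 111.770751953125), 68.922607421875)
pad 0.92 ((498.6608581542969, 265.26055908203125), (111.62361145019531, 181.51507568359375), 72.1820297241211)
tin_rim 0.73 ((494.802734375, -290.71795654296875), 69.36911010742188) ((494.56536865234375, -290.97467041015625), (121.6784439086914, 138.42335510253906), 25.685760498046875)
lid 0.8 ((501.5594482421875, 22.3704776763916), 67.06901550292969) ((501.52508544921875, 22.084653854370117), (129.41189575195312, 131.58741760253906), 117.24520874023438)
```

View pics/a.png

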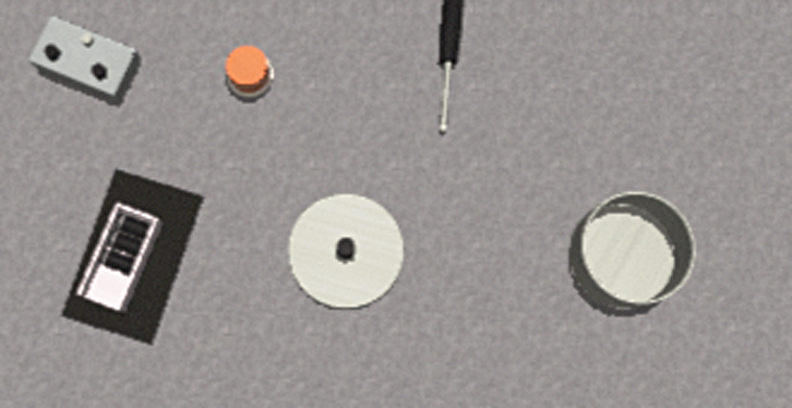

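View pics/side0.png

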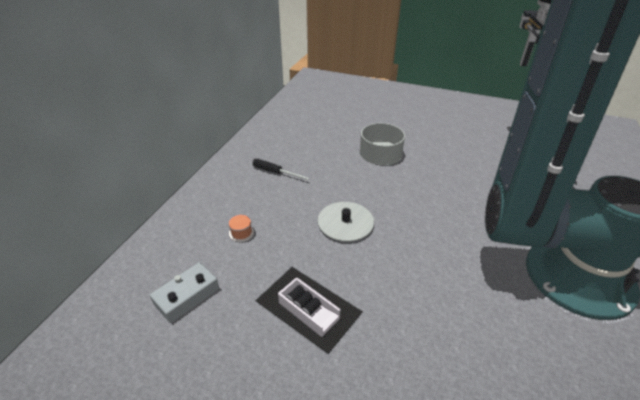

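```bash
python3 - <<'E'
from h import *
import bench
print([n for n in dir(bench) if n[0]!='_'])
print(getattr(bench,'grip_point_offset',None), get_obs().keys())
# tin ellipse fit of rim: two cameras, compare projected rim circle with mask
np.set_printoptions(precision=4,suppress=True)
from scipy.optimize import minimize
S={};M={}
for c in("top","side"):
    S[c]=shot(c);M[c]={n:masks_of(c,n)[0]["mask"] for n in("tin","lid","tray")}
th=np.linspace(0,2*np.pi,90)
def hullmask(s,P):
    k=np.zeros((1600,2560),np.uint8)
    cv2.fillConvexPoly(k,cv2.convexHull((proj(s,P)*4+2).astype(np.int32)),1)
    return cv2.resize(k.astype(np.float32),(640,400),interpolation=cv2.INTER_AREA)
def cyl(x,y,rs):
    return np.vstack([np.c_[x+r*np.cos(th),y+r*np.sin(th),0*th+z] for r,z in rs])
def box(x,y,a):
    p=np.array([[i,j,k] for i in(-.055,.055) for j in(-.025,.025) for k in(0,.03)])
    c,s_=np.cos(a),np.sin(a)
    return p@np.array([[c,-s_,0],[s_,c,0],[0,0,1]]).T+[x,y,.003]
mods={"tin":(lambda p:cyl(*p,[(.062,0),(.062,.065)]),[.499,-.3]),
 "lid":(lambda p:cyl(*p,[(.066,.008),(.066,.012)]),[.502,.021]),
 "tray":(lambda p:box(p[0],p[1],p[2]*10),[.489,.277,-.036])}
for n,(f,p0) in mods.items():
  for cs in(("top",),("side",),("top","side")):
    cost=lambda p:sum(np.abs(hullmask(S[c],f(p))-M[c][n]).sum()/M[c][n].sum() for c in cs)
    p0=np.array(p0);sim=np.vstack([p0]+[p0+d*.01 for d in np.eye(len(p0))])
    r=minimize(cost,p0,method="Nelder-Mead",options=dict(initial_simplex=sim,xatol=1e-4,fatol=1e-4))
    print(n,cs,r.x,r.fun)
E
```

```text
['IKError', 'close_job', 'get_obs', 'grip_point_offset', 'masks_of', 'place_of', 'snapshot']
0.0188 dict_keys(['time', 'joint_positions', 'qvel', 'joint_torque', 'tool_pos', 'ee_rot', 'wrist_force', 'wrist_torque', 'finger_force', 'width'])
tin ('top',) [ 0.4979 -0.2981] 0.051464894166236445
tin ('side',) [ 0.4977 -0.2981] 0.03101823238566131
tin ('top', 'side') [ 0.4979 -0.2981] 0.08315980343107005
lid ('top',) [0.502  0.0223] 0.024080983969043672
lid ('side',) [0.502  0.0219] 0.040754608294930876
lid ('top', 'side') [0.5021 0.022 ] 0.0649305237127216
tray ('top',) [ 0.4936  0.2764 -0.037 ] 0.6207740213523132
tray ('side',) [ 0.4934  0.2776 -0.0351] 0.4187322946175637
tray ('top', 'side') [ 0.4938  0.2771 -0.0363] 1.039240735233333
```

```bash
python3 - <<'E'
from h import *
np.set_printoptions(precision=4,suppress=True)
from scipy.optimize import minimize
def box(x,y,a):
    p=np.array([[i,j,k] for i in(-.055,.055) for j in(-.025,.025) for k in(0,.03)])
    c,s_=np.cos(a),np.sin(a)
    return p@np.array([[c,-s_,0],[s_,c,0],[0,0,1]]).T+[x,y,.003]
def pad(x,y,a):
    p=np.array([[i,j,.003] for i in(-.09,.09) for j in(-.055,.055)])
    c,s_=np.cos(a),np.sin(a)
    return p@np.array([[c,-s_,0],[s_,c,0],[0,0,1]]).T+[x,y,0]
def hm(s,P):
    k=np.zeros((1600,2560),np.uint8)
    cv2.fillConvexPoly(k,cv2.convexHull((proj(s,P)*4+2).astype(np.int32)),1)
    return cv2.resize(k.astype(np.float32),(640,400),interpolation=cv2.INTER_AREA)
S={};M={}
for c in("top","side"):
    S[c]=shot(c)
    for n in("tray","pad"):
        k=masks_of(c,n)[0]["mask"].astype(np.uint8)
        cc=cv2.findContours(k,0,2)[0];h=cv2.convexHull(np.vstack([q for q in cc if cv2.contourArea(q)>15]))
        k=np.zeros((400,640),np.uint8);cv2.fillConvexPoly(k,h,1);M[c,n]=k.astype(float)
for n,f in(("tray",box),("pad",pad)):
  for cs in(("top",),("side",),("top","side")):
    cost=lambda p:sum(np.abs(hm(S[c],f(p[0],p[1],p[2]*10))-M[c,n]).sum()/M[c,n].sum() for c in cs)
    p0=np.array([.49,.276,-.035]);sim=np.vstack([p0]+[p0+d*.01 for d in np.eye(3)])
    r=minimize(cost,p0,method="Nelder-Mead",options=dict(initial_simplex=sim,xatol=1e-4,fatol=1e-4))
    print(n,cs,r.x[:2],np.degrees(r.x[2]*10),r.fun)
E
```

```text
tray ('top',) [0.4929 0.2769] -21.267304732481946 0.04850332594235033
tray ('side',) [0.4935 0.2781] -20.717736427316567 0.050105354486861674
tray ('top', 'side') [0.493  0.2776] -20.38991791778652 0.10647763137499766
pad ('top',) [0.4979 0.2659] -17.231459811927696 0.04144981412639405
pad ('side',) [0.4977 0.269 ] -17.381680157519305 0.02988215488215488
pad ('top', 'side') [0.498  0.2681] -17.1758762005086 0.08229696672424366
```

Call:
{"name": "apply_moves", "arguments": {
  "commands": [
    [0,0,0.1248,0.017,0.0403,0,100],
    [0,0,0.2496,0.034,0.0806,0,100],
    [0,0,0.3744,0.051,0.1209,0,100],
    [0,0,0.4992,0.068,0.1612,0,100],
    [0,0,0.624,0.085,0.2014,0,100]
  ]
}}

```text
time: 2.75
tool_pos: [0.2388, -0.3252, 0.2056]
ee_rot: [3.141, -0.0, 0.911]
wrist_force: [0.6, 0.3, 0.4]
width: 0.0939
finger_force: 0.0
```

Call:
{"name": "apply_moves", "arguments": {
  "commands": [
    [0,0,0.1248,0.017,0.0403,0,100],
    [0,0,0.2496,0.034,0.0806,0,100],
    [0,0,0.3744,0.051,0.1209,0,100],
    [0,0,0.4992,0.068,0.1612,0,100],
    [0,0,0.624,0.085,0.2014,0,100]
  ]
}}

```text
time: 3.25
tool_pos: [0.3238, -0.1238, 0.2059]
ee_rot: [3.14, 0.001, 1.535]
wrist_force: [1.3, -0.5, -0.0]
width: 0.0938
finger_force: 0.0
```

Call:
{"name": "apply_moves", "arguments": {
  "commands": [
    [0,0,0.1248,0.017,0.0403,0,100],
    [0,0,0.2496,0.034,0.0806,0,100],
    [0,0,0.3744,0.051,0.1209,0,100],
    [0,0,0.4992,0.068,0.1612,0,100],
    [0,0,0.624,0.085,0.2014,0,100]
  ]
}}

```text
time: 3.75
tool_pos: [0.4089, 0.078, 0.2059]
ee_rot: [3.141, 0.001, 2.161]
wrist_force: [0.5, -0.3, -0.8]
width: 0.0939
finger_force: 0.0
```

Call:
{"name": "apply_moves", "arguments": {
  "commands": [
    [0,0,0.1248,0.017,0.0403,0,100],
    [0,0,0.2496,0.034,0.0806,0,100],
    [0,0,0.3744,0.051,0.1209,0,100],
    [0,0,0.4992,0.068,0.1612,0,100],
    [0,0,0.624,0.085,0.2014,0,100]
  ]
}}

```text
time: 4.25
tool_pos: [0.4939, 0.2793, 0.2055]
ee_rot: [3.141, 0.0, 2.784]
wrist_force: [0.8, -0.2, 0.5]
width: 0.0939
finger_force: 0.0
```

Call:
{"name": "apply_moves", "arguments": {
  "commands": [
    [0,0,0,-0.0005,-0.001,-0.03,100],
    [0,0,0,-0.0005,-0.001,-0.07,100],
    [0,0,0,-0.0005,-0.001,-0.11,100],
    [0,0,0,-0.0005,-0.001,-0.14,100],
    [0,0,0,-0.0005,-0.001,-0.16,100]
  ]
}}

```text
time: 4.75
tool_pos: [0.4913, 0.2758, 0.0423]
ee_rot: [-3.139, -0.003, 2.779]
wrist_force: [0.3, -0.2, -0.2]
width: 0.0939
finger_force: 0.0
```

Call:
{"name": "apply_moves", "arguments": {
  "commands": [
    [0,0,0,0,0,-0.015,100],
    [0,0,0,0,0,-0.028,100],
    [0,0,0,0,0,-0.036,100],
    [0,0,0,0,0,-0.036,100],
    [0,0,0,0,0,-0.036,70]
  ]
}}

```text
time: 5.25
tool_pos: [0.4936, 0.2767, 0.0104]
ee_rot: [3.14, 0.001, 2.779]
wrist_force: [0.1, 1.1, 0.1]
width: 0.0886
finger_force: 0.0
```

Call:
{"name": "apply_moves", "arguments": {
  "commands": [
    [0,0,0,0,0,0,55],
    [0,0,0,0,0,0,40],
    [0,0,0,0,0,0,30],
    [0,0,0,0,0,0,30],
    [0,0,0,0,0,0,30]
  ]
}}

```text
time: 5.75
tool_pos: [0.4931, 0.2767, 0.0097]
ee_rot: [3.141, 0.0, 2.779]
wrist_force: [-1.3, -0.5, -0.5]
width: 0.0497
finger_force: 30.2
```

Call:
{"name": "apply_moves", "arguments": {
  "commands": [
    [0,0,0,0,0,0.004,30],
    [0,0,0,0,0,0.012,30],
    [0,0,0,0,0,0.024,30],
    [0,0,0,0,0,0.036,30],
    [0,0,0,0,0,0.05,30]
  ]
}}

```text
time: 6.25
tool_pos: [0.493, 0.2765, 0.0608]
ee_rot: [3.141, 0.0, 2.779]
wrist_force: [-1.2, -0.7, -3.0]
width: 0.0498
finger_force: 30.0
```

Call:
{"name": "apply_moves", "arguments": {
  "commands": [
    [0,0,0,0,0,0.015,30],
    [0,0,0,0,0,0.03,30],
    [0,0,0,0,0,0.042,30],
    [0,0,0,0,0,0.048,30],
    [0,0,0,0,0,0.05,30]
  ]
}}

```text
time: 6.75
tool_pos: [0.4934, 0.2766, 0.1106]
ee_rot: [3.14, 0.001, 2.779]
wrist_force: [0.5, -0.5, -2.7]
width: 0.0498
finger_force: 30.0
```

```bash
python3 - <<'E'
from h import *
s=shot("side","pics/lift.png");cv2.imwrite("pics/lift.png",cv2.resize(cv2.imread("pics/lift.png")[150:400,180:480],None,fx=2,fy=2))
E
```

```text
(no output)
```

View pics/lift.png

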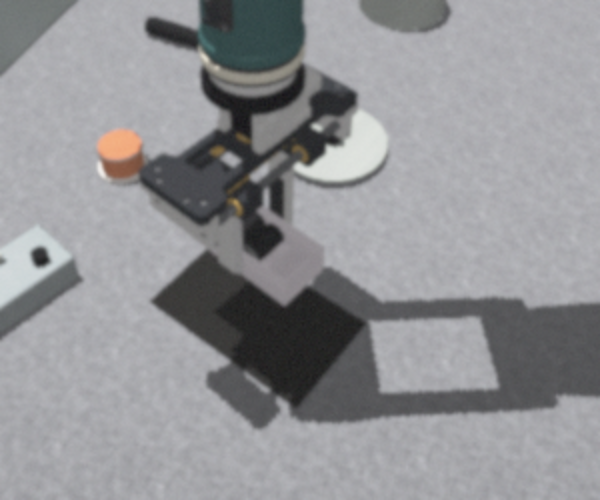

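The tray (crop 285,265) is held level above the pad, with a capacitor visible at (265,240). Carrying it to the tin.

Call:
{"name": "apply_moves", "arguments": {
  "commands": [
    [0,0,-0.0017,0.0005,-0.005,0,30],
    [0,0,-0.0052,0.0016,-0.0149,0,30],
    [0,0,-0.0103,0.0033,-0.0298,0,30],
    [0,0,-0.0172,0.0055,-0.0497,0,30],
    [0,0,-0.0258,0.0082,-0.0746,0,30]
  ]
}}

```text
time: 7.3
tool_pos: [0.501, 0.2003, 0.109]
ee_rot: [-3.141, -0.001, 2.753]
wrist_force: [-0.5, -0.7, -2.6]
width: 0.0498
finger_force: 30.0
```

Call:
{"name": "apply_moves", "arguments": {
  "commands": [
    [0,0,-0.0081,0.0026,-0.0234,0,30],
    [0,0,-0.0161,0.0052,-0.0467,0,30],
    [0,0,-0.0242,0.0077,-0.0701,0,30],
    [0,0,-0.0323,0.0103,-0.0935,0,30],
    [0,0,-0.0404,0.0129,-0.1168,0,30]
  ]
}}

```text
time: 7.8
tool_pos: [0.5136, 0.0827, 0.1091]
ee_rot: [-3.141, -0.0, 2.711]
wrist_force: [0.6, 0.1, -3.3]
width: 0.0496
finger_force: 30.0
```

Call:
{"name": "apply_moves", "arguments": {
  "commands": [
    [0,0,-0.0081,0.0026,-0.0234,0,30],
    [0,0,-0.0161,0.0052,-0.0467,0,30],
    [0,0,-0.0242,0.0077,-0.0701,0,30],
    [0,0,-0.0323,0.0103,-0.0935,0,30],
    [0,0,-0.0404,0.0129,-0.1168,0,30]
  ]
}}

```text
time: 8.3
tool_pos: [0.5262, -0.034, 0.1092]
ee_rot: [-3.141, -0.001, 2.671]
wrist_force: [0.7, 0.1, -1.8]
width: 0.0497
finger_force: 30.0
```

Call:
{"name": "apply_moves", "arguments": {
  "commands": [
    [0,0,-0.0081,0.0026,-0.0234,0,30],
    [0,0,-0.0161,0.0052,-0.0467,0,30],
    [0,0,-0.0242,0.0077,-0.0701,0,30],
    [0,0,-0.0323,0.0103,-0.0935,0,30],
    [0,0,-0.0404,0.0129,-0.1168,0,30]
  ]
}}

```text
time: 8.8
tool_pos: [0.5389, -0.1507, 0.109]
ee_rot: [-3.141, -0.001, 2.63]
wrist_force: [0.9, 0.6, -2.7]
width: 0.0498
finger_force: 30.0
```

Call:
{"name": "apply_moves", "arguments": {
  "commands": [
    [0,0,-0.0081,0.0026,-0.0234,0,30],
    [0,0,-0.0161,0.0052,-0.0467,0,30],
    [0,0,-0.0242,0.0077,-0.0701,0,30],
    [0,0,-0.0323,0.0103,-0.0935,0,30],
    [0,0,-0.0404,0.0129,-0.1168,0,30]
  ]
}}

```text
time: 9.3
tool_pos: [0.5515, -0.2674, 0.1089]
ee_rot: [-3.141, -0.001, 2.59]
wrist_force: [-0.4, 0.2, -1.7]
width: 0.0498
finger_force: 30.0
```

Call:
{"name": "apply_moves", "arguments": {
  "commands": [
    [0,0,-0.0086,0.0027,-0.0249,0,30],
    [0,0,-0.0155,0.0049,-0.0447,0,30],
    [0,0,-0.0206,0.0066,-0.0597,0,30],
    [0,0,-0.0241,0.0077,-0.0696,0,30],
    [0,0,-0.0258,0.0082,-0.0746,0,30]
  ]
}}

```text
time: 9.8
tool_pos: [0.5605, -0.3409, 0.1091]
ee_rot: [3.141, -0.001, 2.564]
wrist_force: [0.9, 0.3, -2.7]
width: 0.0499
finger_force: 30.0
```

```bash
python3 - <<'E'
from h import *
np.set_printoptions(precision=4,suppress=True)
s=shot("side","pics/p.png");cv2.imwrite("pics/p.png",cv2.resize(cv2.imread("pics/p.png")[50:250,220:460],None,fx=2.5,fy=2.5))
for n in("cap0","tray_nose","tin_rim"):
    for r in place_of("side",n)[:3]: print(n,r["score"],r["pixel"],at_z(s,r["pixel"],.116))
o=get_obs();print(o["joint_positions"],o["tool_pos"],o["ee_rot"])
# pour rows: cumulative from level pose, pivot at lip which sinks from .1163 to .086
psi=-.576;u=np.array([np.cos(psi),np.sin(psi),0]);y=np.array([-u[1],u[0],0])
p0=o["tool_pos"]
for d in range(0,41,4):
    t=np.radians(d);lip=.1163-.030*min(d/12,1)
    P=(.055*np.cos(t)+.0063*np.sin(t)-.055)*u+[0,0,lip+.055*np.sin(t)-.0063*np.cos(t)-.11]
    print(d,np.round(-t*y,4),np.round(P,4))
print("nose",p0-.055*u,"tin .498 -.298")
E
```

```text
cap0 0.6 [368.2, 106.7] [ 0.5543 -0.3391  0.116 ]
cap0 0.52 [363.9, 104.8] [ 0.569  -0.3457  0.116 ]
cap0 0.44 [368.8, 113.9] [ 0.5416 -0.299   0.116 ]
tray_nose 0.7 [382.7, 115.9] [ 0.5028 -0.3019  0.116 ]
[-0.6306  0.3554  1.2409  0.0005  1.5458 -1.6261] [ 0.561  -0.3392  0.1095] [ 3.1411 -0.0005  2.5663]
0 [-0. -0. -0.] [0. 0. 0.]
4 [-0.038  -0.0585 -0.    ] [ 0.0003 -0.0002 -0.0061]
8 [-0.0761 -0.1171 -0.    ] [ 0.0003 -0.0002 -0.0123]
12 [-0.1141 -0.1756 -0.    ] [ 0.0001 -0.0001 -0.0184]
16 [-0.1521 -0.2342 -0.    ] [-0.0003  0.0002 -0.0146]
20 [-0.1901 -0.2927 -0.    ] [-0.001   0.0006 -0.0108]
24 [-0.2282 -0.3513 -0.    ] [-0.0018  0.0012 -0.0071]
28 [-0.2662 -0.4098 -0.    ] [-0.0029  0.0019 -0.0034]
32 [-0.3042 -0.4684 -0.    ] [-0.0042  0.0027  0.0001]
36 [-0.3422 -0.5269 -0.    ] [-0.0057  0.0037  0.0035]
40 [-0.3803 -0.5855 -0.    ] [-0.0074  0.0048  0.0068]
nose [ 0.5149 -0.3093  0.1095] tin .498 -.298
```

View pics/p.png

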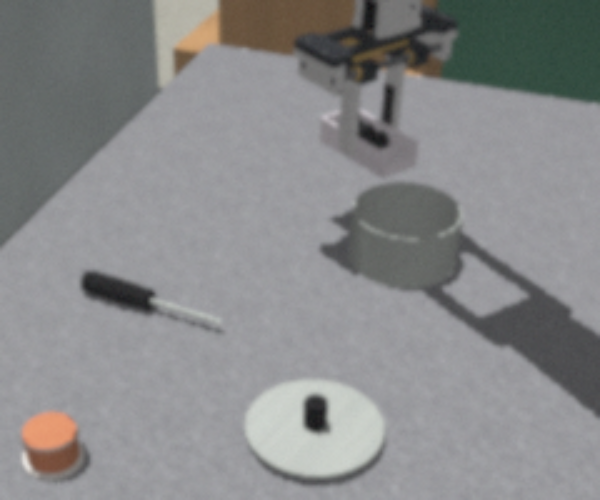

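The level tray (crop 365,140) has its nose just over the tin mouth (408,212), and the capacitors are still in it. Pouring slowly.

Call:
{"name": "apply_moves", "arguments": {
  "commands": [
    [-0.038,-0.0585,0,0.0003,-0.0002,-0.0061,30],
    [-0.0761,-0.1171,0,0.0003,-0.0002,-0.0123,30],
    [-0.1141,-0.1756,0,0.0001,-0.0001,-0.0184,30],
    [-0.1331,-0.2049,0,0,0,-0.0165,30],
    [-0.1521,-0.2342,0,-0.0003,0.0002,-0.0146,30]
  ]
}}

```text
time: 10.5
tool_pos: [0.5601, -0.338, 0.0945]
ee_rot: [3.141, 0.279, 2.567]
wrist_force: [0.1, -0.6, -1.4]
width: 0.0496
finger_force: 30.0
```

Call:
{"name": "apply_moves", "arguments": {
  "commands": [
    [-0.019,-0.0293,0,-0.0003,0.0002,0.0019,30],
    [-0.038,-0.0585,0,-0.0007,0.0004,0.0038,30],
    [-0.057,-0.0878,0,-0.0011,0.0007,0.0057,30],
    [-0.0761,-0.1171,0,-0.0015,0.001,0.0075,30],
    [-0.0951,-0.1464,0,-0.002,0.0013,0.0094,30]
  ]
}}

```text
time: 11.0
tool_pos: [0.5586, -0.3371, 0.1047]
ee_rot: [3.141, 0.455, 2.567]
wrist_force: [0.0, -0.2, -2.2]
width: 0.05
finger_force: 30.0
```

Call:
{"name": "apply_moves", "arguments": {
  "commands": [
    [-0.0285,-0.0439,0,-0.001,0.0006,0.0027,30],
    [-0.057,-0.0878,0,-0.0019,0.0012,0.0053,30],
    [-0.0856,-0.1317,0,-0.003,0.0019,0.0079,30],
    [-0.1141,-0.1756,0,-0.0042,0.0027,0.0104,30],
    [-0.1331,-0.2049,0,-0.0051,0.0033,0.012,30]
  ]
}}

```text
time: 11.5
tool_pos: [0.5529, -0.3334, 0.116]
ee_rot: [3.141, 0.698, 2.567]
wrist_force: [1.1, 0.1, -1.2]
width: 0.0497
finger_force: 30.0
```

Call:
{"name": "apply_moves", "arguments": {
  "commands": [
    [0,0,0,0,0,0,30],
    [0,0,0,0,0,0,30],
    [0,0,0,0,0,0,30],
    [0,0,0,0,0,0,30],
    [0,0,0,0,0,0,30]
  ]
}}

```text
time: 12.0
tool_pos: [0.5539, -0.3353, 0.1166]
ee_rot: [3.141, 0.698, 2.566]
wrist_force: [-1.0, -0.2, -1.2]
width: 0.0497
finger_force: 30.0
```

```bash
python3 - <<'E'
from h import *
from scipy.spatial.transform import Rotation as Ro
o=get_obs();print(o["joint_positions"],o["wrist_force"],np.degrees(np.arccos(-Ro.from_euler("xyz",o["ee_rot"]).as_matrix()[2,2])))
a=shot("side")["pixels"][60:240,300:460];b=shot("top")["pixels"][150:330,380:540];c=shot("wrist")["pixels"]
cv2.imwrite("pics/q.png",np.hstack([cv2.resize(i,None,fx=2.4,fy=2.4) for i in(a,b)])[:,:,::-1]);cv2.imwrite("pics/w.png",c[:,:,::-1])
for k in("side","top","wrist"):print(k,[(round(r["score"],2),np.round(r["pixel"])) for r in place_of(k,"cap0")])
E
```

```text
[-0.66207598 -0.09855615  1.90428974  0.0927424   0.6415159  -1.71122814] [-1.03395454 -0.18852742 -1.24690064] 40.00635492801911
side [(0.56, array([372., 143.])), (0.4, array([186., 294.]))]
top [(0.56, array([424., 238.])), (0.38, array([427., 232.]))]
wrist [(0.77, array([321.,  25.])), (0.69, array([325., 109.]))]
```

View pics/q.png

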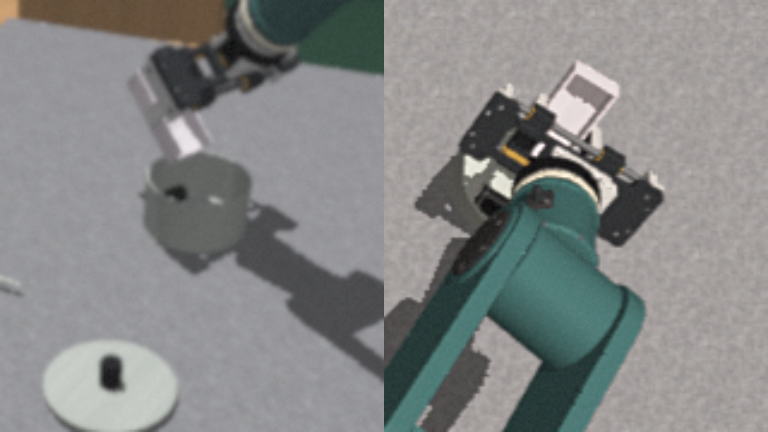

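View pics/w.png

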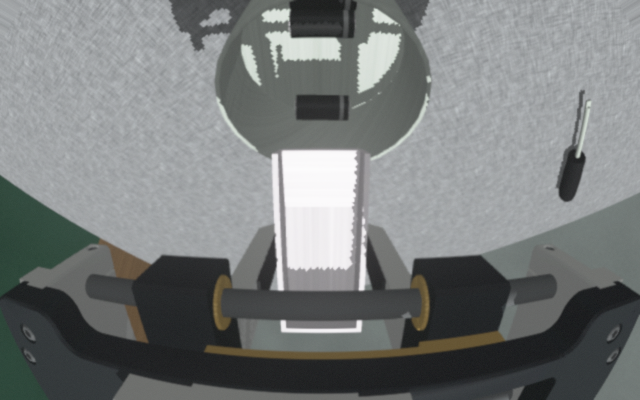

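The wrist view shows the tray empty (320,230) and capacitors in the tin at (321,20) and (322,107); the third is not clear. Levelling the tray, then looking again.

Call:
{"name": "apply_moves", "arguments": {
  "commands": [
    [0.0761,0.1171,0,0.0032,-0.0021,0.003,30],
    [0.1521,0.2342,0,0.0056,-0.0036,0.0058,30],
    [0.2282,0.3513,0,0.0071,-0.0046,0.0084,30],
    [0.3042,0.4684,0,0.0077,-0.005,0.0107,30],
    [0.3803,0.5855,0,0.0074,-0.0048,0.0129,30]
  ]
}}

```text
time: 12.8
tool_pos: [0.562, -0.3407, 0.1312]
ee_rot: [-3.141, -0.001, 2.565]
wrist_force: [0.5, 0.1, -2.6]
width: 0.0497
finger_force: 30.0
```

Call:
{"name": "apply_moves", "arguments": {
  "commands": [
    [0,0,0,0,0,0,30],
    [0,0,0,0,0,0,30],
    [0,0,0,0,0,0,30],
    [0,0,0,0,0,0,30],
    [0,0,0,0,0,0,30]
  ]
}}

```text
time: 13.3
tool_pos: [0.5603, -0.3395, 0.1307]
ee_rot: [3.142, 0.003, 2.566]
wrist_force: [0.7, 0.2, -2.3]
width: 0.0497
finger_force: 30.0
```

```bash
python3 - <<'E'
from h import *
c=shot("wrist")["pixels"];b=shot("top")["pixels"][150:300,380:520]
cv2.imwrite("pics/w2.png",np.hstack([cv2.resize(c[:,140:500],None,fx=1,fy=1),cv2.resize(b,(373,400))])[:,:,::-1])
for k in("side","top","wrist"):
    if k=="side":shot("side")
    print(k,[(round(r["score"],2),np.round(r["extent"])) for r in masks_of(k,"cap0")])
E
```

```text
side [(0.44, array([372., 138., 380., 144.]))]
top [(0.68, array([439., 171., 468., 211.]))]
wrist [(0.83, array([302.,  59., 346.,  80.])), (0.81, array([300.,  82., 346., 105.]))]
```

View pics/w2.png

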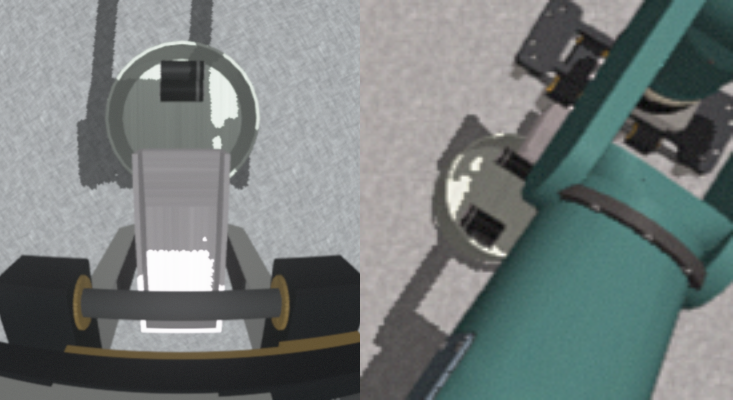

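All three are in the tin: two side by side (crop 480,225) and one at (515,160). Returning the tray to the pad.

Call:
{"name": "apply_moves", "arguments": {
  "commands": [
    [0,0,0.005,-0.001,0.01,0,30],
    [0,0,0.0137,-0.003,0.03,0,30],
    [0,0,0.0275,-0.006,0.06,0,30],
    [0,0,0.0412,-0.0095,0.09,0,30],
    [0,0,0.0587,-0.0135,0.13,0,30]
  ]
}}

```text
time: 14.1
tool_pos: [0.5471, -0.2091, 0.129]
ee_rot: [3.142, 0.0, 2.624]
wrist_force: [0.1, 0.8, -1.4]
width: 0.0497
finger_force: 30.0
```

Call:
{"name": "apply_moves", "arguments": {
  "commands": [
    [0,0,0.0162,-0.004,0.036,0,30],
    [0,0,0.0325,-0.0075,0.072,0,30],
    [0,0,0.0487,-0.011,0.108,0,30],
    [0,0,0.065,-0.015,0.144,0,30],
    [0,0,0.0812,-0.0185,0.18,0,30]
  ]
}}

```text
time: 14.6
tool_pos: [0.5283, -0.0279, 0.1293]
ee_rot: [3.141, 0.0, 2.707]
wrist_force: [0.2, 0.4, -1.4]
width: 0.0496
finger_force: 30.0
```

Call:
{"name": "apply_moves", "arguments": {
  "commands": [
    [0,0,0.0162,-0.004,0.036,0,30],
    [0,0,0.0325,-0.0075,0.072,0,30],
    [0,0,0.0487,-0.011,0.108,0,30],
    [0,0,0.065,-0.015,0.144,0,30],
    [0,0,0.0812,-0.0185,0.18,0,30]
  ]
}}

```text
time: 15.1
tool_pos: [0.5096, 0.152, 0.1294]
ee_rot: [3.141, 0.0, 2.788]
wrist_force: [1.1, -0.6, -2.2]
width: 0.0499
finger_force: 30.0
```

Call:
{"name": "apply_moves", "arguments": {
  "commands": [
    [0,0,0.0162,-0.004,0.036,0,30],
    [0,0,0.0325,-0.0075,0.072,-0.01,30],
    [0,0,0.045,-0.01,0.099,-0.02,30],
    [0,0,0.0525,-0.012,0.113,-0.03,30],
    [0,0,0.0537,-0.0125,0.117,-0.04,30]
  ]
}}

```text
time: 15.6
tool_pos: [0.4972, 0.2683, 0.0885]
ee_rot: [-3.141, -0.0, 2.843]
wrist_force: [0.2, -0.3, -1.9]
width: 0.0498
finger_force: 30.0
```

Call:
{"name": "apply_moves", "arguments": {
  "commands": [
    [0,0,0,0,0,-0.02,30],
    [0,0,0,0,0,-0.04,30],
    [0,0,0,0,0,-0.056,30],
    [0,0,0,0,0,-0.064,30],
    [0,0,0,0,0,-0.07,30]
  ]
}}

```text
time: 16.1
tool_pos: [0.4978, 0.2659, 0.0183]
ee_rot: [-3.141, -0.001, 2.839]
wrist_force: [-0.0, -0.5, -1.2]
width: 0.0496
finger_force: 30.0
```

Call:
{"name": "apply_moves", "arguments": {
  "commands": [
    [0,0,0,0,0,-0.003,30],
    [0,0,0,0,0,-0.006,30],
    [0,0,0,0,0,-0.009,30],
    [0,0,0,0,0,-0.0092,30],
    [0,0,0,0,0,-0.0092,30]
  ]
}}

```text
time: 16.6
tool_pos: [0.4981, 0.2671, 0.0103]
ee_rot: [3.141, 0.0, 2.841]
wrist_force: [0.1, 0.3, -1.9]
width: 0.0497
finger_force: 30.0
```

Call:
{"name": "apply_moves", "arguments": {
  "commands": [
    [0,0,0,0,0,0,60],
    [0,0,0,0,0,0,70],
    [0,0,0,0,0,0,90],
    [0,0,0,0,0,0,100],
    [0,0,0,0,0,0,100]
  ]
}}

```text
time: 17.1
tool_pos: [0.4981, 0.2671, 0.0102]
ee_rot: [3.141, 0.0, 2.84]
wrist_force: [0.1, 1.0, -0.7]
width: 0.0849
finger_force: 0.0
```

Call:
{"name": "apply_moves", "arguments": {
  "commands": [
    [0,0,0,0,0,0.01,100],
    [0,0,0,0,0,0.03,100],
    [0,0,0,0,0,0.06,100],
    [0,0,0,0,0,0.1,100],
    [0,0,0,0,0,0.14,100]
  ]
}}

```text
time: 17.6
tool_pos: [0.4976, 0.2669, 0.1518]
ee_rot: [-3.141, -0.0, 2.84]
wrist_force: [0.9, 0.4, -0.0]
width: 0.0944
finger_force: 0.0
```

```bash
python3 - <<'E'
from h import *
np.set_printoptions(precision=4,suppress=True)
for c in("side","top"):
    s=shot(c)
    for n,z in(("tray_nose",.016),("tray_tail",.016),("lid_knob",.034)):
        print(c,n,[(round(r["score"],2),at_z(s,r["pixel"],z)[:2]) for r in place_of(c,n)[:1]])
w=shot("wrist")["pixels"];cv2.imwrite("pics/w3.png",w[:,:,::-1])
print(get_obs()["tool_pos"],get_obs()["ee_rot"])
E
```

```text
side tray_nose [(0.56, array([0.439 , 0.2825]))]
side tray_tail [(0.6, array([0.5513, 0.2583]))]
side lid_knob [(0.97, array([0.5023, 0.033 ]))]
top tray_nose [(0.56, array([0.4494, 0.2778]))]
top tray_tail [(0.63, array([0.5044, 0.2607]))]
top lid_knob [(0.61, array([0.5025, 0.0173]))]
[0.497  0.2666 0.148 ] [-3.1393 -0.0029  2.8403]
```

View pics/w3.png

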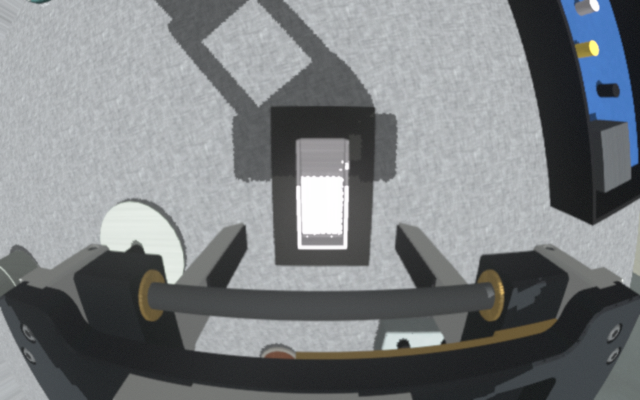

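The tray (322,190) stands well inside the pad outline. Now the lid.

Call:
{"name": "apply_moves", "arguments": {
  "commands": [
    [0,0,0,0.0005,-0.03,0,100],
    [0,0,0,0.001,-0.065,0,100],
    [0,0,0,0.0015,-0.1,0,100],
    [0,0,0,0.002,-0.135,0,100],
    [0,0,0,0.0025,-0.17,0,100]
  ]
}}

```text
time: 18.55
tool_pos: [0.4997, 0.0957, 0.1487]
ee_rot: [-3.141, -0.002, 2.841]
wrist_force: [-0.0, 0.8, 0.0]
width: 0.094
finger_force: 0.0
```

Call:
{"name": "apply_moves", "arguments": {
  "commands": [
    [0,0,0,0.001,-0.035,0,100],
    [0,0,0,0.002,-0.06,-0.01,100],
    [0,0,0,0.002,-0.075,-0.03,100],
    [0,0,0,0.002,-0.075,-0.06,100],
    [0,0,0,0.002,-0.075,-0.08,100]
  ]
}}

```text
time: 19.05
tool_pos: [0.5008, 0.0214, 0.067]
ee_rot: [-3.141, -0.004, 2.839]
wrist_force: [-0.7, 0.3, -0.3]
width: 0.094
finger_force: 0.0
```

Call:
{"name": "apply_moves", "arguments": {
  "commands": [
    [0,0,0,0,0,-0.02,100],
    [0,0,0,0,0,-0.04,100],
    [0,0,0,0,0,-0.0535,100],
    [0,0,0,0,0,-0.0535,100],
    [0,0,0,0,0,-0.0535,100]
  ]
}}

```text
time: 19.55
tool_pos: [0.5024, 0.022, 0.0165]
ee_rot: [-3.142, -0.001, 2.84]
wrist_force: [0.4, -0.3, 1.1]
width: 0.094
finger_force: 0.0
```

Call:
{"name": "apply_moves", "arguments": {
  "commands": [
    [0,0,0,0,0,0,70],
    [0,0,0,0,0,0,50],
    [0,0,0,0,0,0,30],
    [0,0,0,0,0,0,15],
    [0,0,0,0,0,0,5]
  ]
}}

```text
time: 20.05
tool_pos: [0.5026, 0.022, 0.0167]
ee_rot: [3.141, 0.0, 2.84]
wrist_force: [0.7, 0.1, -0.5]
width: 0.0577
finger_force: 0.0
```

Call:
{"name": "apply_moves", "arguments": {
  "commands": [
    [0,0,0,0,0,0,5],
    [0,0,0,0,0,0,5],
    [0,0,0,0,0,0,5],
    [0,0,0,0,0,0,5],
    [0,0,0,0,0,0,5]
  ]
}}

```text
time: 20.55
tool_pos: [0.5024, 0.0221, 0.0165]
ee_rot: [3.141, -0.0, 2.84]
wrist_force: [-0.2, -0.7, 0.0]
width: 0.0213
finger_force: 30.0
```

Call:
{"name": "apply_moves", "arguments": {
  "commands": [
    [0,0,0,0,0,0.005,5],
    [0,0,0,0,0,0.02,5],
    [0,0,0,0,0,0.045,5],
    [0,0,0,0,0,0.075,5],
    [0,0,0,0,0,0.105,5]
  ]
}}

```text
time: 21.05
tool_pos: [0.5019, 0.022, 0.1222]
ee_rot: [-3.141, -0.001, 2.84]
wrist_force: [0.5, 0.2, -1.5]
width: 0.0215
finger_force: 30.0
```

Call:
{"name": "apply_moves", "arguments": {
  "commands": [
    [0,0,0,0,-0.01,0.02,5],
    [0,0,0,-0.0005,-0.03,0.0285,5],
    [0,0,0,-0.001,-0.06,0.0285,5],
    [0,0,0,-0.0015,-0.095,0.0285,5],
    [0,0,0,-0.002,-0.13,0.0285,5]
  ]
}}

```text
time: 21.55
tool_pos: [0.5002, -0.1089, 0.1502]
ee_rot: [3.141, 0.0, 2.841]
wrist_force: [-0.0, -0.5, -1.4]
width: 0.0217
finger_force: 30.0
```

Call:
{"name": "apply_moves", "arguments": {
  "commands": [
    [0,0,0,-0.0005,-0.035,0,5],
    [0,0,0,-0.001,-0.07,0,5],
    [0,0,0,-0.0015,-0.105,0,5],
    [0,0,0,-0.002,-0.135,0,5],
    [0,0,0,-0.0022,-0.16,0,5]
  ]
}}

```text
time: 22.05
tool_pos: [0.4977, -0.2696, 0.1498]
ee_rot: [3.141, -0.001, 2.839]
wrist_force: [0.3, -1.0, -1.0]
width: 0.0216
finger_force: 30.0
```

Call:
{"name": "apply_moves", "arguments": {
  "commands": [
    [0,0,0,-0.0003,-0.018,0,5],
    [0,0,0,-0.0003,-0.027,0,5],
    [0,0,0,-0.0003,-0.03,0,5],
    [0,0,0,-0.0003,-0.03,-0.015,5],
    [0,0,0,-0.0003,-0.03,-0.03,5]
  ]
}}

```text
time: 22.55
tool_pos: [0.4983, -0.297, 0.1192]
ee_rot: [3.141, 0.0, 2.842]
wrist_force: [0.4, -0.5, -1.9]
width: 0.0214
finger_force: 30.0
```

```bash
python3 - <<'E'
from h import *
np.set_printoptions(precision=4,suppress=True)
print(get_obs()["tool_pos"])
a=shot("side")["pixels"][60:240,300:480]
cv2.imwrite("pics/l.png",cv2.resize(a,None,fx=3,fy=3)[:,:,::-1])
E
```

```text
[ 0.4983 -0.297   0.1192]
```

View pics/l.png

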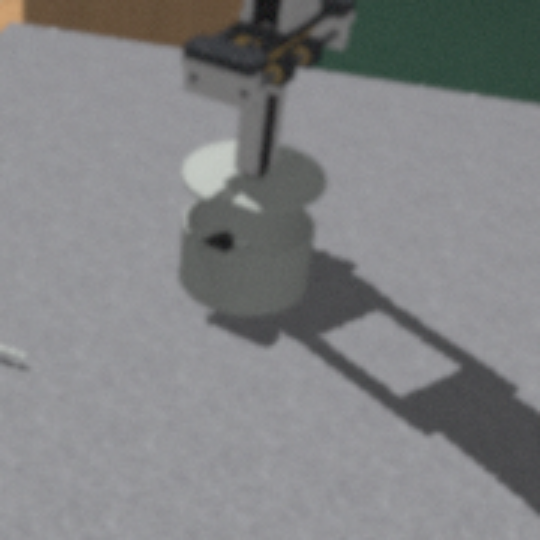

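The lid (255,175) hangs level over the tin (248,235). Lowering it.

Call:
{"name": "apply_moves", "arguments": {
  "commands": [
    [0,0,0,0,-0.001,-0.012,5],
    [0,0,0,0,-0.001,-0.024,5],
    [0,0,0,0,-0.001,-0.034,5],
    [0,0,0,0,-0.001,-0.04,5],
    [0,0,0,0,-0.001,-0.0445,5]
  ]
}}

```text
time: 23.1
tool_pos: [0.4978, -0.2988, 0.0747]
ee_rot: [3.141, -0.001, 2.84]
wrist_force: [0.1, -0.1, -2.4]
width: 0.021
finger_force: 30.0
```

Call:
{"name": "apply_moves", "arguments": {
  "commands": [
    [0,0,0,0,0,-0.0005,5],
    [0,0,0,0,0,-0.001,5],
    [0,0,0,0,0,-0.0015,5],
    [0,0,0,0,0,-0.0015,5],
    [0,0,0,0,0,-0.0015,5]
  ]
}}

```text
time: 23.6
tool_pos: [0.4982, -0.2991, 0.0744]
ee_rot: [-3.141, 0.001, 2.84]
wrist_force: [0.1, 0.1, -1.4]
width: 0.0213
finger_force: 30.0
```

Within 1 mm of home; releasing and rising.

Call:
{"name": "apply_moves", "arguments": {
  "commands": [
    [0,0,0,0,0,-0.0005,5],
    [0,0,0,0,0,-0.0005,30],
    [0,0,0,0,0,-0.0005,50],
    [0,0,0,0,0,-0.0005,80],
    [0,0,0,0,0,-0.0005,100]
  ]
}}

```text
time: 24.1
tool_pos: [0.4981, -0.2991, 0.0738]
ee_rot: [-3.142, 0.001, 2.84]
wrist_force: [0.3, 0.2, -0.8]
width: 0.0487
finger_force: 0.0
```

Call:
{"name": "apply_moves", "arguments": {
  "commands": [
    [0,0,0,0,0,0,100],
    [0,0,0,0,0,0,100],
    [0,0,0,0,0,0.01,100],
    [0,0,0,0,0,0.04,100],
    [0,0,0,0,0,0.08,100]
  ]
}}

```text
time: 24.6
tool_pos: [0.4967, -0.2981, 0.1525]
ee_rot: [3.14, -0.005, 2.84]
wrist_force: [0.7, -0.5, 0.6]
width: 0.0884
finger_force: 0.0
```

Call:
{"name": "apply_moves", "arguments": {
  "commands": [
    [0,0,0,0,0.03,0.03,100],
    [0,0,0,-0.02,0.06,0.06,100],
    [0,0,0,-0.04,0.09,0.08,100],
    [0,0,0,-0.06,0.12,0.08,100],
    [0,0,0,-0.06,0.12,0.08,100]
  ]
}}

```text
time: 25.1
tool_pos: [0.4369, -0.1765, 0.2363]
ee_rot: [3.142, 0.004, 2.843]
wrist_force: [0.3, -0.4, -0.7]
width: 0.0942
finger_force: 0.0
```

```bash
python3 - <<'E'
from h import *
np.set_printoptions(precision=4,suppress=True)
ims=[]
for c in("top","side"):
    s=shot(c);ims.append(s["pixels"])
    print(c,[(round(r["score"],2),at_z(s,r["pixel"],.091)) for r in place_of(c,"lid_knob")[:1]],[(round(r["score"],2),at_z(s,r["pixel"],.057)) for r in place_of(c,"lid")[:1]])
cv2.imwrite("pics/f.png",np.hstack([cv2.resize(ims[1][60:240,300:460],None,fx=2.4,fy=2.4),cv2.resize(ims[0][150:330,380:540],None,fx=2.4,fy=2.4)])[:,:,::-1])
E
```

```text
top [] []
side [(0.72, array([ 0.4928, -0.3009,  0.091 ]))] [(0.88, array([ 0.496 , -0.2911,  0.057 ]))]
```

View pics/f.png

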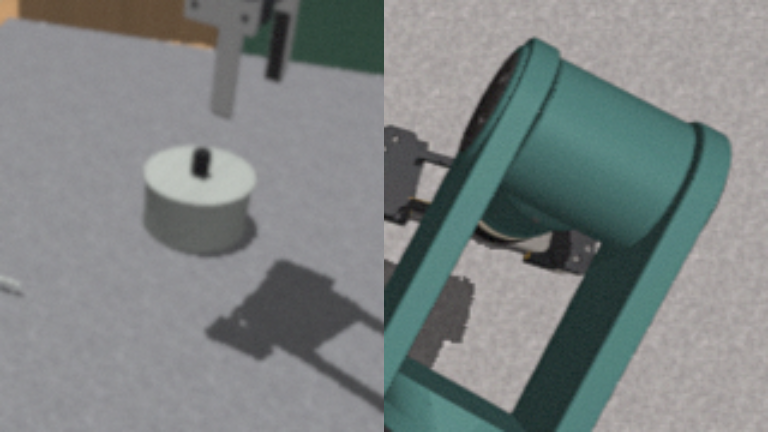

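The lid (200,175) sits level and flush on the tin, and the gripper is clear. Handing in.

```bash
python3 -c "
from bench import *
print(close_job())"
```

```text
the job is handed in; nothing more can be done
None
```

I handed the job in at about 25 s of the 67 s allowed: all three capacitors are in the tin, the tray is back level on its pad, and the lid sits flush on the tin; the hand-in returned no verdict.

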